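Hold the coffee mill's bayonet lid at half-turn

TASK

Two coffee mills stand on the hall's drinks table: one has its steel blade in the bowl, the other is still stopped up with a red plug. Put the lid with the blue grip squarely into the mill that has the blade, lugs through the notches and fully home, then turn it clockwise (seen from above) half-way, from the black open marks to the green marks, without ever going on to the red marks where the lock clicks. The lid springs back if let go, so finish while still holding it by the grip at the green marks, and leave the other things on the table where they stand.

Things in the scene. Friction and masses are not known exactly. Their poses are not given: they have to be found in the camera images.
- lid_grip (a point): Centre of the upright blue grip bar on top of the loose grey lid (about 130 g), 43 mm above the lid's underside. The bar is 56 mm long along this point's x axis, 18 mm thick along y and 34 mm tall (the top 34 mm of the lid's 60 mm): grip it from above across its thickness. z up.
- lid_foot (a point): Centre of the lid's underside, axes as lid_grip. From here up: a plug 72 mm across, 18 mm deep, then a cap disc 92 mm across, 8 mm thick. Two lugs at the plug's bottom edge, 14 mm wide, 6 mm tall, reach 44 mm from the axis, on the x axis (+x and -x alike, under the bar's ends). At the start the lid stands on this on the table. Home in a mill the cap rests on the rim, the lugs with 4 mm free height under the ring.
- mill_left_mouth (a point): Centre of the round mouth of the left mill, level with its rim, 120 mm above the table, z up. The bayonet ring has 78 mm inner diameter, is 8 mm thick and has two notches about 25 mm wide, reaching out to 94 mm diameter, opposite each other on this point's own x axis (+x and -x alike). A home lid has its lid_grip point 25 mm above this one.
- mill_right_mouth (a point): Centre of the round mouth of the right mill, level with its rim, 120 mm above the table, z up. The bayonet ring has 78 mm inner diameter, is 8 mm thick and has two notches about 25 mm wide, reaching out to 94 mm diameter, opposite each other on this point's own x axis (+x and -x alike). A home lid has its lid_grip point 25 mm above this one.
- mill_left: The left coffee mill (at +y): a white drum fixed to the table, 112 mm across, 120 mm high; origin at its foot, axes as its mouth point. Marks on the rim, each twice, half a turn apart: black beside the notches (open), green 45 degrees clockwise from black seen from above (half-way), red 90 degrees clockwise (lock).
- mill_right: The right coffee mill (at -y): a white drum fixed to the table, 112 mm across, 120 mm high; origin at its foot, axes as its mouth point. Marks on the rim, each twice, half a turn apart: black beside the notches (open), green 45 degrees clockwise from black seen from above (half-way), red 90 degrees clockwise (lock).
- mill_left_drive (a joint): Turn (rad) of the sprung brass driver under the left mill's ring: 0 at rest, growing clockwise from above, up to 1.4; the lock clicks at 1.2. The lid's lugs meet it after about 0.12 rad of turn from open (0 to 0.25 if the lid went in off-angle), then push it round. Spring: 0.06 N m at rest, 0.14 N m half-way; it turns a lid that is let go back.
- mill_right_drive (a joint): Turn (rad) of the sprung brass driver under the right mill's ring: 0 at rest, growing clockwise from above, up to 1.4; the lock clicks at 1.2. The lid's lugs meet it after about 0.12 rad of turn from open (0 to 0.25 if the lid went in off-angle), then push it round. Spring: 0.06 N m at rest, 0.14 N m half-way; it turns a lid that is let go back.
- blade: Steel cross blade, 60 mm across, 16 mm high, fixed at the bottom of the bowl of one of the mills, its origin on that mill's axis, 45 mm below the rim.
- red_plug: Red round transit plug, 66 mm across, 42 mm high with a small tab on top, fixed in the bowl of the other mill, reaching up to the rim, so that no lid goes in there. Origin on that mill's axis, 45 mm below the rim.
- mug: Blue mug, 80 mm across, 90 mm high, handle on its +y side, loose; a bystander. Origin at its underside.
- bean_jar: Amber jar of beans, 72 mm across, 120 mm high, loose; a bystander. Origin at its underside.
- carton: White and blue milk carton, 70 mm square, about 180 mm high, loose; a bystander. Origin at its underside.
- paper_cup: White paper cup, 76 mm across, 90 mm high, loose; a bystander. Origin at its underside.
- scoop: Spoon lying flat along its x axis, 160 mm long, loose; a bystander. Origin at its underside.
- sugar_tin: Tin, 70 mm across, 90 mm high, loose; a bystander. Origin at its underside.
- napkins: Pack of napkins, 100 mm square, 50 mm high, loose; a bystander. Origin at its underside.
Things that resemble listed ones, but are neither listed nor needed, are in the scene too. Leave any purple look-alike of the part that bears lid_grip alone. What is shaped like the mill_left but orange is not meant.

How it is judged:
By the outcome, as a careful person would: the job done as asked, in the order asked, and still so for the second after the job is handed in, while the arm keeps its last pose, push and grip.
It also fails if it takes over 38 s, if anything falls off the work surface, if the arm or the gripper's body presses on something with over 40 N, if the wrist force passes 120 N, or if a joint passes its speed limit or range.

ROBOT

A 6-joint arm with a two-finger parallel gripper is mounted at the origin on the work surface. World frame = base frame: x ahead of the robot, y to its left, z up, the work surface at z = 0. Lengths are in m, angles in rad, forces in N, time in s.
With the tool pointing down it reaches from about 0.35 to 0.85 m from the base axis. Payload 8.1 kg.
Tool frame: the origin (TCP) lies at the very end of the fingers, on their centre line; the grasp point (between the pads) lies 19 mm behind it; z points along the fingers, y is the line along which they close (so a half turn about z gives the same grasp; the last joint's range is limited). The gripper opens to 93 mm and grips with 3 to 60 N. Pads are 15 mm wide; open, the fingers measure 128 mm over their backs; the gripper's body (75 mm by 188 mm) begins 65 mm behind the grasp point.
Start: joints at [1.093, 0.13, 1.488, -0, 1.523, -0.085], TCP at [0.23, 0.554, 0.219] pointing down, gripper open.
Joint ranges: [-2.96, 2.96], [-0.89, 2.26], [0.02, 2.5], [-1.34, 4.48], [0, 2.73], [-2.66, 2.66]. Speed limits (rad/s): [2.39, 2.39, 2.79, 3.14, 3.14, 3.14].

INTERFACE

Orientations are given as a rotation vector (axis times angle).
In Python, from plant import robot gives the robot as it stands. The module is installed in compiled form; this text tells all that it offers.
- The arm moves only by the tool play_rows, never from a script. Its argument "increments" is text: rows parted by semicolons, each of 5 numbers parted by spaces: the shift along the tool's x, y, z in mm, then the turn about the tool's z in degrees, then the closure, from -1 (fully open) to 1 (shut). In form: dx dy dz yaw claw; .... A call has 1 to 20 rows; each row is the pose to reach, as a shift and turn from the pose commanded when the call began, along the tool's axes at that moment; what a row does not reach only later rows make up. A row lasts 1/10 s, in which the tool goes at most 50 mm and 8.59 degrees, less where a joint would pass 70% of its speed; a pose out of reach is approached as far as the arm can. A call with a gripper value outside its range is refused whole. The fingers move at their own pace and stop on an object; "force" is the grip in N (left out, the last holds). Time passes only in rows, so rows that repeat a pose let the fingers close. It gives the time, the measured TCP pose, the force, the opening and the grip force at its end, in the units of the state.
- robot.read_state(): the state, without advancing time (a new reading comes with each control period).
- robot.read_camera(name): name is "scene" or "top" or "wrist"; returns the picture (400x640x3 uint8, blue, green, red); there is no depth.
- robot.calibration(name): a dict with "vertical_fov" (degrees; the focal length in pixels is half the picture's height over the tangent of half this angle, whatever the lens; pixels are square), "cx", "cy" (the principal point, pixels), "D" ([k1, k2, p1, p2, k3] as OpenCV has them; the pictures are not rectified), "rvec" (rotation vector, rad) and "tvec" (3), from world to camera coordinates, as OpenCV has them. Camera axes: x right, y down, z forward; pixel columns grow to the right and rows downward; lengths in m; the calibration is good to about 2 mm. A picture is of the moment at which its call begins: read the wrist's pose just before it. calibration takes no time and is no camera call; for the wrist camera it gives the pose at the moment of the call.
- robot.close_job(): hands the job in; it is judged then, once.
Trained networks look in the newest picture that a camera, given by its name, has taken for a name from the list of things; names that differ only in an ending like _2 or _b are one class to them, and where a whole thing is asked for, a point or a joint stands for the part that bears it (a point fixed in the world has none). Each returns a list of dicts, best first, with "conf" (0 to 1); they miss things now and then, are a little off and sometimes report something else, mostly with a low value. They report only what shows in the picture. A call takes as long as a camera call. They do not tell look-alikes from the thing itself.
- robot.recognise(camera, query): "centre" ([x, y, z] in m, in world coordinates, good to about 4 mm: the middle of the surface that is visible of it).
- robot.regions_of(camera, query): "pixels" (400x640 bool, what is visible of it).
- robot.landmark_of(camera, query): "centre" ([x, y, z] in m, in world coordinates, good to about 4 mm: a listed point, or the origin of a listed thing).
The state is a dict: "t": time; "q": joint angles; "dq": joint speeds; "joint_torque": joint torques, N m; "tool_pos": TCP position; "orientation": TCP orientation; "force": force on the tool from outside, world axes, zero at the start; "wrist_torque": the same for the moment, N m; "opening": finger opening in m; "gripper_force": force on a finger pad.
Only numpy, scipy, OpenCV 4.12 (cv2) and the standard library are available. Lean on these libraries where they do the work, as an engineer would, in place of code of your own. Each camera call takes 0.05 s, during which the arm holds its last target. There are 200 camera calls.

## Working session

There is one attempt and no reset: what is moved stays moved. The work goes in short steps, Python scripts to look and compute and a tool call to move; the robot and the scene stay as the last step left them, time stands still between calls to the robot, and variables do not carry over. Pictures are saved under pics/ and viewed, at most 10 in all, crops included, and the job is handed in when it is done.

Besides the shell and the picture viewer there is one more tool, called by a JSON object that holds its "name" and its "arguments". play_rows: Moves the arm, as the interface text tells. Its arguments: {"type":"object","properties":{"increments":{"type":"string"},"force":{"type":"number"}},"required":["increments"]}

```bash
mkdir -p pics
python3 - <<'E'
from plant import robot
import cv2
s=robot.read_state(); print(s['t'],s['tool_pos'],s['orientation'],s['opening'])
for c in ('top','scene'):
    cv2.imwrite(f'pics/{c}0.png',robot.read_camera(c))
    k=robot.calibration(c); print(c,k)
for q in ('lid_grip','lid_foot','mill_left_mouth','mill_right_mouth','blade','red_plug'):
    for c in ('top','scene'):
        print(q,c,[(d['centre'].round(3) if hasattr(d['centre'],'round') else [round(x,3) for x in d['centre']],round(d['conf'],2)) for d in robot.landmark_of(c,q)][:4]) if True else 0
        if q=='lid_grip': robot.read_state()
print(robot.read_state()['t'])
E
```

```text
0.0 [0.22937081 0.55381601 0.21762116] [-6.12928156e-01 -3.08068948e+00  2.73569522e-03] 0.093048337610958
top {'vertical_fov': 51.09552742569194, 'cx': 324.1459694660768, 'cy': 195.571379519024, 'D': array([-0.00260808,  0.        ,  0.        ,  0.        ,  0.        ]), 'rvec': array([ 2.10806025, -2.17352983,  0.12233038]), 'tvec': array([0.03788621, 0.54374195, 1.2374648 ])}
scene {'vertical_fov': 55.41027575527021, 'cx': 318.4609259323346, 'cy': 192.01325207859213, 'D': array([-0.06088416,  0.        ,  0.        ,  0.        ,  0.        ]), 'rvec': array([ 1.46287535,  2.38610264, -0.62256233]), 'tvec': array([ 0.21852532, -0.3884159 ,  1.3822267 ])}
lid_grip top [([0.471, 0.043, 0.045], 0.78), ([0.337, 0.067, 0.044], 0.63)]
lid_grip scene [([0.335, 0.06, 0.045], 0.84)]
lid_foot top [([0.474, 0.04, 0.001], 0.92)]
lid_foot scene [([0.335, 0.067, -0.001], 0.74), ([0.475, 0.039, -0.001], 0.59)]
mill_left_mouth top [([0.579, 0.252, 0.119], 0.63), ([0.755, 0.296, 0.115], 0.62)]
mill_left_mouth scene [([0.58, 0.254, 0.121], 0.68)]
mill_right_mouth top [([0.549, -0.194, 0.125], 0.71)]
mill_right_mouth scene [([0.548, -0.193, 0.122], 0.84)]
blade top [([0.548, -0.193, 0.073], 0.46)]
blade scene [([0.552, -0.196, 0.076], 0.67)]
red_plug top [([0.576, 0.255, 0.077], 0.59)]
red_plug scene [([0.577, 0.256, 0.077], 0.55)]
0.7
```

View pics/top0.png

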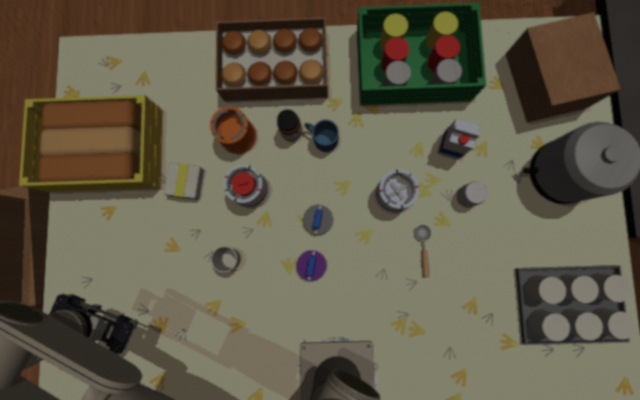

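View pics/scene0.png

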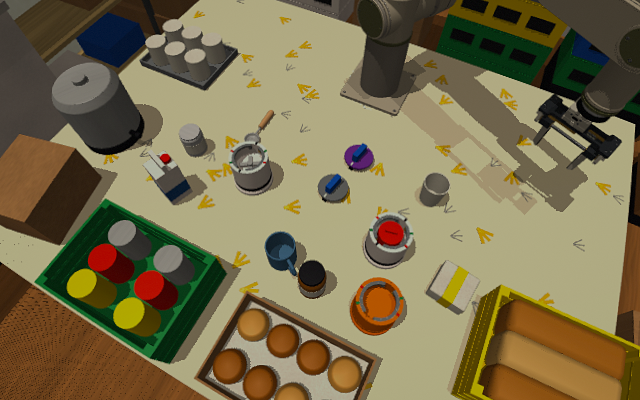

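```bash
cat > h.py <<'E'
from plant import robot
import numpy as np, cv2
from scipy.spatial.transform import Rotation as R
def pose():
    s=robot.read_state(); return np.array(s['tool_pos']),R.from_rotvec(s['orientation']),s
def delta(p,yawx):
    """shift in tool axes (mm) and turn about tool z (deg) to reach TCP p, tool x heading yawx (deg, world)"""
    P,O,s=pose(); M=O.as_matrix(); d=M.T@(np.array(p)-P)*1000
    h=np.degrees(np.arctan2(M[1,0],M[0,0])); t=-(yawx-h)   # tool down: turn sign reversed
    return d.round(1),round((t+180)%360-180,1),round(h,1)
def cam(c):
    k=robot.calibration(c); f=200/np.tan(np.radians(k['vertical_fov']/2))
    K=np.array([[f,0,k['cx']],[0,f,k['cy']],[0,0,1]]); return K,k['D'],R.from_rotvec(k['rvec']).as_matrix(),np.array(k['tvec'])
def ray(c,px,z):
    """pixels -> world points on the plane z"""
    K,D,M,t=cam(c); u=cv2.undistortPoints(np.array(px,float).reshape(-1,1,2),K,D)[:,0]
    v=np.c_[u,np.ones(len(u))]@M; o=-M.T@t; return o+v*((z-o[2])/v[:,2])[:,None]
def proj(c,pts):
    K,D,M,t=cam(c); return cv2.projectPoints(np.array(pts,float),cv2.Rodrigues(M)[0],t,K,D)[0][:,0]
E
python3 - <<'E'
from h import *
P,O,s=pose(); K,D,M,t=cam('wrist'); o=-M.T@t
print('cam in tool',O.inv().apply(o-P),'axis in tool',O.inv().apply(M[2]),'imgx',O.inv().apply(M[0]),K[0,0])
print(O.as_matrix().round(3))
im=cv2.imread('pics/top0.png'); h=cv2.cvtColor(im,cv2.COLOR_BGR2HSV)
m=((h[...,0]>100)&(h[...,0]<125)&(h[...,1]>130)).astype('uint8'); m[:205]=0;m[235:]=0;m[:,:300]=0;m[:,340:]=0
y,x=np.nonzero(m); w=ray('top',np.c_[x,y],.055)[:,:2]; print(len(w),w.mean(0)); u,S,V=np.linalg.svd(w-w.mean(0)); print(V[0],S,np.degrees(np.arctan2(V[0,1],V[0,0])))
print('lid hover',delta([.473-.0,.041,.30],0), 'mill', delta([.549,-.194,.33],0))
E
```

```text
cam in tool [ 0.07847439 -0.00036788 -0.16526126] axis in tool [-2.82732803e-01  3.40447164e-05  9.59198708e-01] imgx [7.25784270e-04 9.99999721e-01 1.78438849e-04] 329.7545501140311
[[-0.924  0.383  0.   ]
 [ 0.383  0.924  0.   ]
 [-0.     0.    -1.   ]]
102 [0.47379346 0.04338727]
[-0.97932229  0.20230634] [0.15477356 0.04899002] 168.32814011009745
lid hover (array([-421.3, -381.1,  -81.3]), np.float64(157.5), np.float64(157.5)) mill (array([-581.5, -569.1, -111.4]), np.float64(157.5), np.float64(157.5))
```

{"name": "play_rows", "arguments": {"increments": "-421 -381 -20 -11 -1;-421 -381 -20 -11 -1;-421 -381 -20 -11 -1;-421 -381 -20 -11 -1;-421 -381 -20 -11 -1;-421 -381 -20 -11 -1;-421 -381 -20 -11 -1;-421 -381 -20 -11 -1;-421 -381 -20 -11 -1;-421 -381 -20 -11 -1;-421 -381 -20 -11 -1;-421 -381 -20 -11 -1;-421 -381 -20 -11 -1;-421 -381 -20 -11 -1;-421 -381 -20 -11 -1"}}

```text
t: 2.2
tool_pos: [0.4724, 0.0423, 0.2386]
orientation: [-0.313, -3.126, -0.001]
force: [0.6, -0.4, -0.5]
opening: 0.0931
gripper_force: 0.0
```

```bash
cat > look.py <<'E'
from h import *
import sys
P,O,s=pose(); k=robot.calibration('wrist'); im=robot.read_camera('wrist'); n=sys.argv[1]
print(s['t'],P,s['q'],np.abs(s['dq']).max()); cv2.imwrite(f'pics/{n}.png',im)
import pickle; pickle.dump((k,P,O.as_rotvec()),open(f'pics/{n}.pkl','wb'))
for q in sys.argv[2:]: print(q,[(np.round(d['centre'],4),round(d['conf'],2)) for d in robot.landmark_of('wrist',q)])
E
python3 look.py lid1 lid_grip lid_foot
python3 - <<'E'
from h import *
im=cv2.imread('pics/lid1.png'); h=cv2.cvtColor(im,cv2.COLOR_BGR2HSV)
m=((h[...,0]>100)&(h[...,0]<125)&(h[...,1]>130)).astype('uint8')
n,l,st,c=cv2.connectedComponentsWithStats(m); 
for i in range(1,n):
    if st[i,4]>200:
        y,x=np.nonzero(l==i); w=ray('wrist',np.c_[x,y],.06)[:,:2]
        r=cv2.minAreaRect((w*1000).astype('float32')); print(st[i],w.mean(0),r)
print(delta([.549,-.194,.25],168.5))
E
```

```text
2.2 [0.47235241 0.04225277 0.23860108] [-1.92595951e-02 -2.23596844e-01  1.79503225e+00  3.75372086e-04
  1.57033160e+00 -1.39035238e+00] 0.011328534947815865
lid_grip [(array([0.4697, 0.0471, 0.0421]), 0.78)]
lid_foot [(array([0.4754, 0.0454, 0.0019]), 0.63), (array([0.3358, 0.064 , 0.    ]), 0.56)]
[ 307    5   19   65 1223] [0.33777219 0.06578006] ((338.33367919921875, 65.60734558105469), (17.569955825805664, 56.48164367675781), 78.63119506835938)
[313 149  17  54 868] [0.47174805 0.0434881 ] ((472.2881164550781, 43.74216842651367), (16.890527725219727, 57.976585388183594), 78.34013366699219)
[ 305  341   82   37 1102] [0.71274882 0.01902572] ((714.2548217773438, 28.48550796508789), (106.02505493164062, 57.10291290283203), 78.48404693603516)
(array([-121.7, -216.5,  -11.3]), np.float64(0.1), np.float64(168.6))
```

View pics/lid1.png

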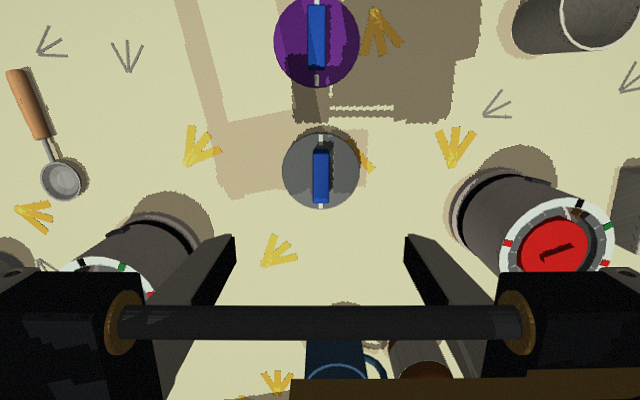

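{"name": "play_rows", "arguments": {"increments": "-162 -208 -11 0 -1;-162 -208 -11 0 -1;-162 -208 -11 0 -1;-162 -208 -11 0 -1;-162 -208 -11 0 -1;-162 -208 -11 0 -1;-162 -208 -11 0 -1;-162 -208 -11 0 -1"}}

```text
t: 3.15
tool_pos: [0.5898, -0.1936, 0.2493]
orientation: [-0.314, -3.125, -0.001]
force: [-0.2, -0.4, -0.1]
opening: 0.0933
gripper_force: 0.0
```

```bash
python3 look.py mill1 mill_right_mouth mill_right blade
python3 - <<'E'
from h import *
im=cv2.imread('pics/mill1.png'); h=cv2.cvtColor(im,cv2.COLOR_BGR2HSV)
c0=np.array([.549,-.194]); 
# rectified top view of the rim plane, 5 px per mm
g=np.linspace(-.07,.07,560); X,Y=np.meshgrid(c0[0]+g,c0[1]+g[::-1]); p=proj('wrist',np.c_[X.ravel(),Y.ravel(),np.full(X.size,.12)]).astype('float32').reshape(560,560,2)
cv2.imwrite('pics/rect1.png',cv2.remap(im,p[...,0],p[...,1],1))
E
```

```text
3.15 [ 0.58983771 -0.19357283  0.24933273] [-4.00004215e-01  1.76748662e-01  1.38151568e+00  5.40112404e-04
  1.58430904e+00 -1.77075758e+00] 0.02232632028656635
mill_right_mouth [(array([ 0.5507, -0.1905,  0.1195]), 0.59)]
mill_right [(array([ 0.5489, -0.1912,  0.0016]), 0.94)]
blade [(array([ 0.5511, -0.1932,  0.0764]), 0.61)]
```

View pics/rect1.png

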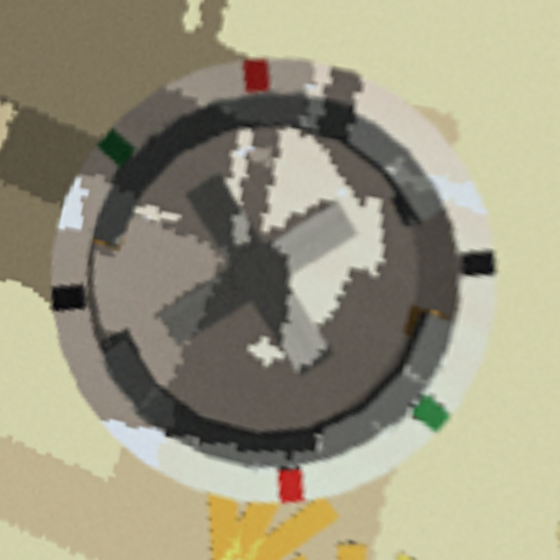

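```bash
python3 -c "
from h import *
print(delta([.4723,.0437,.12],168.3),delta([.4723,.0437,.029],168.3))"
```

```text
(array([162.2, 209.1, 130. ]), np.float64(0.3), np.float64(168.6)) (array([162.2, 209.1, 221. ]), np.float64(0.3), np.float64(168.6))
```

{"name": "play_rows", "arguments": {"increments": "100 129 20 0.3 -1;100 129 20 0.3 -1;100 129 20 0.3 -1;162 209 110 0.3 -1;162 209 110 0.3 -1;162 209 110 0.3 -1;162 209 140 0.3 -1;162 209 180 0.3 -1;162 209 205 0.3 -1;162 209 215 0.3 -1;162 209 221 0.3 -1;162 209 221 0.3 -1"}}

```text
t: 4.55
tool_pos: [0.4732, 0.0424, 0.0291]
orientation: [0.323, 3.124, 0.0]
force: [0.3, -0.2, -0.4]
opening: 0.0928
gripper_force: 0.0
```

{"name": "play_rows", "arguments": {"increments": "0 0 0 0 0;0 0 0 0 1;0 0 0 0 1;0 0 0 0 1;0 0 0 0 1;0 0 0 0 1;0 0 0 0 1;0 0 0 0 1;0 0 0 0 1;0 0 0 0 1", "force": 45}}

```text
t: 5.55
tool_pos: [0.4729, 0.0422, 0.0286]
orientation: [-0.323, -3.125, -0.0]
force: [-0.0, -0.5, -0.7]
opening: 0.018
gripper_force: 36.7
```

```bash
python3 look.py grasp1 lid_grip; python3 -c "
from h import *
print(delta([.548,-.194,.25],184.9),delta([.548,-.194,.15],184.9))"
```

```text
5.55 [0.47293428 0.04221743 0.02860589] [-1.90808747e-02 -2.33979097e-02  2.01239414e+00  9.62459804e-05
  1.15263344e+00 -1.38387178e+00] 0.003753419923231745
lid_grip [(array([0.4713, 0.0456, 0.0416]), 0.67)]
(array([-121.8, -215.8, -221.4]), np.float64(-16.7), np.float64(168.2)) (array([-121.8, -215.9, -121.4]), np.float64(-16.7), np.float64(168.2))
```

View pics/grasp1.png

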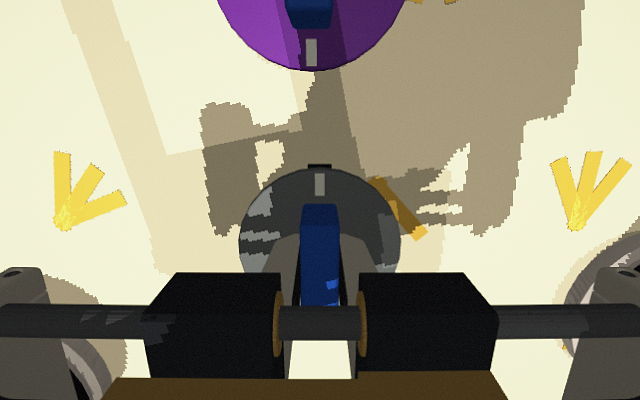

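```bash
python3 -c "
from h import *
P,O,s=pose()
for px,z in (((320,168),.026),((242,225),.026),((399,225),.026),((302,206),.06),((338,206),.06)):
    print(px,(O.inv().apply(ray('wrist',[px],z)-P)*1000).round(1))
"
```

```text
(320, 168) [[44.7 -0.   2.6]]
(242, 225) [[ 13.1 -42.5   2.6]]
(399, 225) [[13.2 43.1  2.6]]
(302, 206) [[ 35.1  -7.8 -31.4]]
(338, 206) [[ 35.1   7.6 -31.4]]
```

{"name": "play_rows", "arguments": {"increments": "0 0 -10 0 1;0 0 -30 0 1;0 0 -60 0 1;0 0 -100 0 1;0 0 -150 0 1;0 0 -190 -2 1;-10 -20 -221 -5 1;-30 -55 -221 -8 1;-55 -97 -221 -12 1;-80 -140 -221 -16 1;-100 -180 -221 -16.7 1;-115 -205 -221 -16.7 1;-122 -216 -221 -16.7 1;-122 -216 -221 -16.7 1;-122 -216 -221 -16.7 1;-122 -216 -221 -16.7 1"}}

```text
t: 7.25
tool_pos: [0.5481, -0.1927, 0.2499]
orientation: [-0.136, 3.139, 0.001]
force: [0.2, -0.4, -1.2]
opening: 0.0181
gripper_force: 45.0
```

Run:
```python
from h import *
import pickle
k,P,rv=pickle.load(open('pics/grasp1.pkl','rb')); O=R.from_rotvec(rv)
f=200/np.tan(np.radians(k['vertical_fov']/2)); K=np.array([[f,0,k['cx']],[0,f,k['cy']],[0,0,1]])
im=cv2.imread('pics/grasp1.png')
gx=np.arange(60,-10,-.125); gy=np.arange(-55,55,.125); Y,X=np.meshgrid(gy,gx)
w=P+O.apply(np.c_[X.ravel(),Y.ravel(),np.full(X.size,2.6)]/1000)
p=cv2.projectPoints(w,np.array(k['rvec']),np.array(k['tvec']),K,k['D'])[0].astype('float32').reshape(*X.shape,2)
r=cv2.remap(im,p[...,0],p[...,1],1)
for c in (-1.5,0):   # expected circles
    pts=np.array([[(46*np.sin(a)+55)/.125,(60-c-46*np.cos(a))/.125] for a in np.linspace(-1.3,1.3,80)]).astype(int)
    cv2.polylines(r,[pts],False,(0,255,0) if c else (0,0,255),1)
r[::80,:4]=255
cv2.imwrite('pics/cap1.png',r[:,:800]); print(r.shape)
```

```text
(560, 880, 3)
```

View pics/cap1.png

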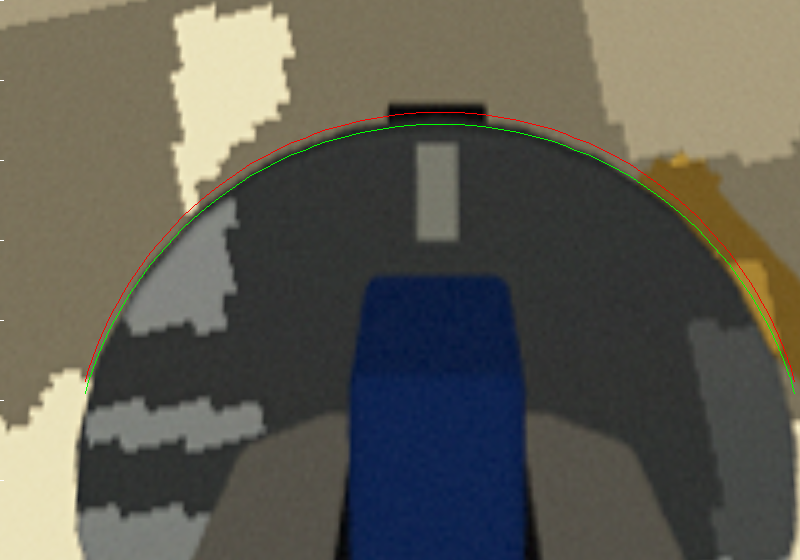

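{"name": "play_rows", "arguments": {"increments": "0 -1 30 0 1;0 -1 60 0 1;0 -1 80 0 1;0 -1 92 0 1;0 -1 96 0 1;0 -1 96 0 1;0 -1 96 0 1;0 -1 96 0 1"}}

```text
t: 8.05
tool_pos: [0.5491, -0.1955, 0.1552]
orientation: [-0.134, 3.137, -0.002]
force: [-0.2, 0.3, -0.9]
opening: 0.0178
gripper_force: 45.0
```

```bash
python3 look.py hov1
python3 - <<'E'
from h import *
P,O,s=pose(); M=O.as_matrix(); print(s['force'],np.degrees(np.arctan2(M[1,0],M[0,0]))%360)
im=cv2.imread('pics/hov1.png'); out=[]
gx=np.arange(65,0,-.1625); gy=np.arange(-65,65,.1625)
for dz,c in ((2.6,46),((P[2]-.12)*1000,56)):
    Y,X=np.meshgrid(gy,gx); w=P+O.apply(np.c_[X.ravel(),Y.ravel(),np.full(X.size,dz)]/1000)
    p=proj('wrist',w).astype('float32').reshape(*X.shape,2); r=cv2.remap(im,p[...,0],p[...,1],1)
    r=cv2.convertScaleAbs(r,alpha=1.3)
    a=np.linspace(-1.4,1.4,90); pts=np.c_[(c*np.sin(a)+65)/.1625,(65-c*np.cos(a))/.1625].astype(int)
    cv2.polylines(r,[pts],False,(0,255,0),1); r[:,400]=r[:,400]//2; out.append(r[:300])
cv2.imwrite('pics/hovr.png',np.vstack(out))
E
```

```text
8.05 [ 0.54910042 -0.1955331   0.15520876] [-4.30047806e-01  1.19554408e-01  1.61668996e+00 -3.21210422e-06
  1.40295698e+00 -2.08635089e+00] 0.0036835325379516166
[-0.17416022 -0.00805532 -1.13284778] 184.89313071874062
```

View pics/hovr.png

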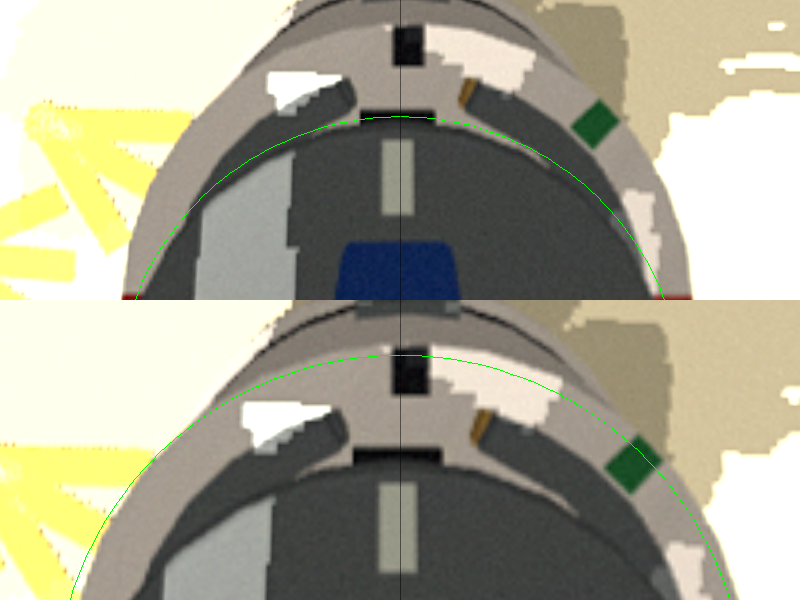

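{"name": "play_rows", "arguments": {"increments": "2.5 1.8 0 0 1;2.5 1.8 3 0 1;2.5 1.8 5 0 1;2.5 1.8 7 0 1;2.5 1.8 9 0 1;2.5 1.8 11 0 1;2.5 1.8 13 0 1;2.5 1.8 15 0 1;2.5 1.8 15 0 1;2.5 1.8 15 0 1"}}

```text
t: 9.1
tool_pos: [0.5456, -0.1936, 0.1386]
orientation: [0.134, -3.139, -0.0]
force: [-0.7, 0.1, -1.3]
opening: 0.0181
gripper_force: 45.0
```

{"name": "play_rows", "arguments": {"increments": "0 0 2 0 1;0 0 4 0 1;0 0 5 0 1;0 0 6 0 1;0 0 7 0 1;0 0 8 0 1;0 0 8 0 1;0 0 8 0 1"}}

```text
t: 9.9
tool_pos: [0.5456, -0.1937, 0.1307]
orientation: [-0.134, 3.139, -0.0]
force: [0.3, -0.3, -1.7]
opening: 0.0177
gripper_force: 45.0
```

```bash
python3 -c "
from h import *
P,O,s=pose();print(s['t'],P,s['force'],s['wrist_torque'],delta([.548,-.194,.1306],184.9))"
```

```text
9.9 [ 0.54563144 -0.19365794  0.13066245] [ 0.32355451 -0.34393171 -1.72189572] [ 0.04407109 -0.00927225 -0.00167985] (array([-2.3, -0.5,  0.1]), np.float64(-0.0), np.float64(-175.1))
```

{"name": "play_rows", "arguments": {"increments": "0 0 0.5 0 1;0 0 1 0 1;0 0 1 0 1;0 0 1 0 1"}}

```text
t: 10.3
tool_pos: [0.5457, -0.1937, 0.1306]
orientation: [-0.134, 3.138, -0.0]
force: [-3.3, 2.0, 6.9]
opening: 0.0176
gripper_force: 45.0
```

{"name": "play_rows", "arguments": {"increments": "0 0 -0.3 2 1;0 0.1 -0.3 5 1;-0.1 0.2 -0.3 8 1;-0.1 0.3 -0.3 11 1;-0.2 0.4 -0.3 14 1;-0.2 0.4 -0.3 17 1;-0.3 0.5 -0.3 20 1;-0.3 0.5 -0.3 22 1;-0.3 0.5 -0.3 22 1"}}

```text
t: 11.2
tool_pos: [0.5461, -0.1935, 0.1306]
orientation: [0.468, 3.106, -0.001]
force: [-2.2, -0.5, 4.4]
opening: 0.0176
gripper_force: 45.0
```

```bash
python3 -c "
from h import *
P,O,s=pose();print(s['t'],P,s['force'],s['wrist_torque'],delta([.548,-.194,.1306],139.9))"
```

```text
11.2 [ 0.54611539 -0.19346899  0.13063754] [-2.19216654 -0.52804603  4.35977561] [-0.01788197  0.40093569  0.02205576] (array([-2.,  0.,  0.]), np.float64(23.0), np.float64(162.9))
```

{"name": "play_rows", "arguments": {"increments": "0 0.1 0 3 1;-0.1 0.2 0 6 1;-0.1 0.2 0 9 1;-0.2 0.3 0 12 1;-0.2 0.4 0 15 1;-0.2 0.5 0 18 1;-0.3 0.5 0 21 1;-0.3 0.5 0 23 1;-0.3 0.5 0 23 1;-0.3 0.5 0 23 1"}}

```text
t: 12.2
tool_pos: [0.5464, -0.193, 0.1306]
orientation: [1.075, 2.951, -0.001]
force: [-2.5, -0.0, 5.8]
opening: 0.0176
gripper_force: 45.0
```

```bash
python3 look.py turn1
python3 - <<'E'
from h import *
P,O,s=pose(); M=O.as_matrix(); print(s['force'],s['wrist_torque'],s['gripper_force'],np.degrees(np.arctan2(M[1,0],M[0,0]))%360)
im=cv2.imread('pics/turn1.png'); out=[]
gx=np.arange(65,0,-.1625); gy=np.arange(-65,65,.1625)
for dz,c in ((2.6,46),((P[2]-.12)*1000,56)):
    Y,X=np.meshgrid(gy,gx); w=P+O.apply(np.c_[X.ravel(),Y.ravel(),np.full(X.size,dz)]/1000)
    p=proj('wrist',w).astype('float32').reshape(*X.shape,2); r=cv2.remap(im,p[...,0],p[...,1],1)
    a=np.linspace(-1.4,1.4,90); pts=np.c_[(c*np.sin(a)+65)/.1625,(65-c*np.cos(a))/.1625].astype(int)
    cv2.polylines(r,[pts],False,(0,255,0),1); r[:,400]=r[:,400]//2; out.append(r[:300])
cv2.imwrite('pics/turnr.png',np.vstack(out))
E
```

```text
12.2 [ 0.54640206 -0.19302568  0.13062396] [-4.27788238e-01  1.32345058e-01  1.64898691e+00 -4.09844749e-04
  1.35965474e+00 -1.29970713e+00] 0.001943240029241949
[-2.98872477 -0.06715233  5.46203564] [-0.04795615  0.53361598  0.05148953] 45.00409126281738 139.96224418966412
```

View pics/turnr.png

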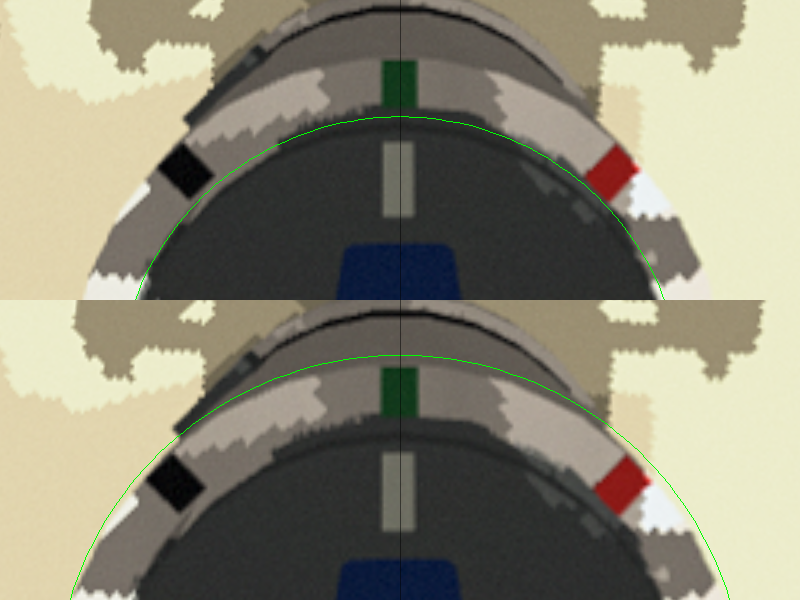

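The wrist view after the turn shows the lid's pale stripe (column 398) in line with the green mark (column 399). The cap sits on the rim, and the grip is holding at 45 N.

```bash
python3 -c "
from plant import robot
print(robot.close_job())"
```

```text
the job is handed in; nothing more can be done
None
```

The blue-grip lid is home in the right mill (the one with the blade), turned 45° clockwise to the green marks and still held by the grip; the job was handed in at about 12 s, and the hand-in call returned no verdict.

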